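# Show where the valve belongs and call for stock

## Robot

A 6-joint arm with a two-finger parallel gripper is mounted at the origin on the work surface. World frame = base frame: x ahead of the robot, y to its left, z up, the work surface at z = 0. Lengths are in m, angles in rad, forces in N, time in s.
With the tool pointing down it reaches from about 0.35 to 0.925 m from the base axis. Payload 6.4 kg.
Tool frame: the origin (TCP) lies at the centre of the arm's flange, where the gripper is bolted on; the fingertips stand 199 mm ahead of it and the grasp point (between the pads) lies 180 mm ahead of it (bot.tip_reach is the distance from the TCP to the fingertips, in m); z points along the fingers, y is the direction in which the jaws open and shut (so a half turn about z gives the same grasp; the last joint's range is limited). The gripper opens to 94 mm and grips with 3 to 60 N. Pads are 16 mm wide; open, the fingers measure 119 mm over their backs; the gripper's body (75 mm by 177 mm) begins 78 mm behind the grasp point.
Start: joints at [-1.402, 0.245, 1.558, -0, 1.339, -0.174], TCP at [0.218, -0.612, 0.405] pointing down, gripper open.
Joint ranges: [-3.13, 3.13], [-1.02, 2.26], [0.13, 2.54], [-0.95, 4.09], [0.21, 2.88], [-2.74, 2.74]. Speed limits (rad/s): [2.57, 2.57, 3.14, 3.14, 3.14, 3.14].

## Interface

Orientations are given as a unit quaternion [w, x, y, z].
In Python, from cell import sensors, get_image, workorder, bot gives the robot as it stands.
- The arm moves only by the tool arm_command, never from a script. Its argument "steps" is a list of rows, each an object of numbers: "grip": the closure, from 0 (fully open) to 1 (shut); "tx", "ty", "tz": the shift along the world's x, y, z in mm; "twist": the turn about the world's z in rad. In form: [{"grip": .., "tx": .., "ty": .., "tz": .., "twist": ..}, ...]. A call has exactly 5 rows; each row shifts and turns the commanded pose from where the row before left it; what a row does not reach is not made up. A row lasts 1/10 s, in which the tool goes at most 50 mm and 8.59 degrees, less where a joint would pass 70% of its speed; a pose out of reach is approached as far as the arm can. A call with a gripper value outside its range is refused whole. The fingers move at their own pace and stop on an object; "grip_force" is the grip in N (left out, the last holds). Time passes only in rows, so rows that do not move let the fingers close, or fill a call up. It gives the time, the measured TCP pose, the force and the opening at its end, in the units of the state.
- sensors.read_state(): the state, without advancing time (a new reading comes with each control period).
- get_image(name): name is "scene" or "side" or "wrist"; returns a dict with "pixels" (420x560x3 uint8, blue, green, red), "fovy" (degrees; the focal length in pixels is half the picture's height over the tangent of half this angle, whatever the lens; pixels are square), "cx", "cy" (the principal point, pixels), "world_from_camera" (4x4, takes a point from camera to world coordinates). Camera axes: x right, y up, looking along -z (the intrinsics and any distortion apply to the point x, -y, -z); pixel columns grow to the right and rows downward; lengths in m; the calibration is good to about 2 mm. A picture is of the moment at which its call begins. There is no depth.
- workorder.hand_in(): hands the job in, once; it reports no verdict.
The state is a dict: "t": time; "q": joint angles; "qvel": joint speeds; "tau": joint torques, N m; "eef_pos": TCP position; "tool_rot": TCP orientation; "wrist_force": force on the tool from outside, world axes, zero at the start; "moment": the same for the moment, N m; "gripper_width": finger opening in m.
Only numpy, scipy, OpenCV 4.12 (cv2) and the standard library are available. Lean on these libraries where they do the work, as an engineer would, in place of code of your own. Each camera call takes 0.05 s, during which the arm holds its last target.

## Task

A new helper at the parts counter must learn where the red-handled valve goes: point down at that valve with the fingertips about 3 cm above the middle of its handle and stay there for at least two seconds, then point the same way at the middle of the empty stock bin's open top, about 3 cm above its rim, again for at least two seconds. Then press the green call button all the way down so that someone brings more stock, and let it spring back. Do not touch or move any of the fittings or bins, and do not point at the two full bins.

Things in the scene. Friction and masses are not known exactly. Their poses are not given: they have to be found in the camera images.
- valve_red: brass ball valve with a red wing handle, the one to point at; 70 mm long (its x) x 36 x 56 mm high, loose, standing on the counter. Origin at the centre of its underside, z up
- valve_red_top (a point): middle of the top of the red handle, 56 mm above the counter
- bin_empty: pale-blue open stock bin, 120 (its x) x 110 (its y) x 60 mm high, walls 4 mm, fixed to the counter; the empty one, to point at. Origin at the centre of its underside, z up
- bin_empty_mouth (a point): centre of the empty bin's open top, level with its rim, 60 mm above the counter
- callbox: grey call box, 85 x 85 x 35 mm high, fixed to the counter, carrying the green button in a low black housing at its middle. Origin at the centre of its underside, z up
- call_top (a point): centre of the top face of the round green button (36 mm across); presses straight down
- call (a joint): how far the green button is pressed, m: 0 up, 0.006 fully down; a spring returns it, about 5 N holds it fully down
- valve_blue: bystander: the same valve with a blue handle, 70 x 36 x 56 mm high, loose. Origin at the centre of its underside
- coupling: bystander: black pipe coupling standing on end, 52 mm across, 50 mm high, loose. Origin at the centre of its underside
- tee: bystander: grey pipe tee, 82 mm long (its x), 41 mm wide, 64 mm high with one mouth up, loose. Origin at the centre of its underside
- bin_brass: pale-blue open stock bin, 120 (its x) x 110 (its y) x 60 mm high, walls 4 mm, fixed to the counter; full of brass nipples, which stay below about 55 mm. Origin at the centre of its underside, z up
- bin_brass_mouth (a point): centre of that bin's open top, level with its rim
- bin_black: pale-blue open stock bin, 120 (its x) x 110 (its y) x 60 mm high, walls 4 mm, fixed to the counter; full of black elbows, which stay below about 55 mm. Origin at the centre of its underside, z up
- bin_black_mouth (a point): centre of that bin's open top, level with its rim
There are look-alikes about, which are no part of the job. What is shaped like the bin_empty but orange or pink is not meant.

How it is judged:
On the way, in this order (a step that is already met when the one before it is completed fails the run):
1. the fingertips dwell just above the middle of the red valve's handle for two seconds (horizontal distance between the grasp point and valve_red_top below 0.03 m and z of the grasp point in the frame of valve_red_top between 0.012 and 0.09 m), for 2 s.
2. the fingertips dwell just above the middle of the empty bin's mouth for two seconds (horizontal distance between the grasp point and bin_empty_mouth below 0.035 m and z of the grasp point in the frame of bin_empty_mouth between 0.012 and 0.09 m), for 2 s.
3. the green button is pressed fully down (5 mm or more) (value of joint call above 0.005 m), for 0.05 s.
At the end, for the whole second after the job is handed in: button sprung back (under 1.5 mm); valves, coupling and tee at rest, upright, within 8 mm of their starts; before the press the grasp point dwelt 2 s within 30 mm (valve), then 35 mm (bin) sideways of the middle, 12 to 90 mm above it (value of joint call below 0.0015 m and distance of each of valve_red, valve_blue, coupling, tee from where it was at the start of the episode below 0.008 m and linear speed of each of valve_red, valve_blue, coupling, tee below 0.02 m/s and angle between each of valve_red, valve_blue, coupling, tee's own z axis and vertical below 0.15 rad); the robot touches nothing.
It fails at once if the robot touches a valve, fitting or bin (contact force between any of the fingers, the arm and valve_red above 0.3 N or contact force between any of the fingers, the arm and valve_blue above 0.3 N or contact force between any of the fingers, the arm and coupling above 0.3 N or contact force between any of the fingers, the arm and tee above 0.3 N or contact force between any of the fingers, the arm and bin_empty above 0.3 N or contact force between any of the fingers, the arm and bin_brass above 0.3 N or contact force between any of the fingers, the arm and bin_black above 0.3 N).
It fails at once if a loose fitting is moved, lifted or carried (distance of any of valve_red, valve_blue, coupling, tee from where it was at the start of the episode above 0.015 m).
It fails at once if the fingertips point at a full bin (within 20 mm of its middle, low over it) ((horizontal distance between the grasp point and bin_brass_mouth below 0.02 m and z of the grasp point in the frame of bin_brass_mouth between -0.05 and 0.06 m) or (horizontal distance between the grasp point and bin_black_mouth below 0.02 m and z of the grasp point in the frame of bin_black_mouth between -0.05 and 0.06 m)).
It also fails if it takes over 58 s, if anything falls off the work surface, if the arm or the gripper's body presses on something with over 40 N, if the wrist force passes 120 N, or if a joint passes its speed limit or range.

## Working session

There is one attempt and no reset: what is moved stays moved. The work goes in short steps, Python scripts to look and compute and a tool call to move; the robot and the scene stay as the last step left them, time stands still between calls to the robot, and variables do not carry over. Pictures are saved under pics/ and viewed, and the job is handed in when it is done.

Besides the shell and the picture viewer there is one more tool, called after ">>>" by a JSON object that holds its "method" and its "body". arm_command: Moves the arm, as the interface text tells. Its arguments: {"type":"object","properties":{"steps":{"type":"array"},"grip_force":{"type":"number"}},"required":["steps"]}

```bash
ls; mkdir -p pics; python3 - <<'E'
from cell import sensors,get_image,bot
import cv2,pickle,numpy as np
s=sensors.read_state();print(s)
d={}
for n in("scene","side","wrist"):
    im=get_image(n);d[n]=im;cv2.imwrite(f"pics/{n}0.png",im["pixels"])
    print(n,{k:v for k,v in im.items() if k!="pixels"})
pickle.dump(d,open("im0.pkl","wb"))
E
```

```text
pics
{'t': 0.0, 'q': array([-1.40209963e+00,  2.45803999e-01,  1.55900514e+00,  1.59192780e-06,
        1.33870997e+00, -1.74071703e-01]), 'qvel': array([ 0.0001573 ,  0.00042855,  0.00026041, -0.00038509,  0.00092163,
       -0.00067448]), 'tau': array([-9.67460765e-04, -4.15834022e+01, -3.14605343e+01,  6.84682745e-02,
        3.32024402e-02, -1.45069421e-04]), 'eef_pos': array([ 0.21844662, -0.61195316,  0.40355622]), 'tool_rot': array([-9.63222762e-04,  9.85349215e-01,  1.70546173e-01,  3.36311946e-06]), 'wrist_force': array([-0.2161461 ,  0.37398488, -0.1079724 ]), 'moment': array([-0.00569574, -0.03013389, -0.00586447]), 'gripper_width': 0.09383517208287367}
scene {'fovy': 45.258019694747865, 'cx': 278.90240146943574, 'cy': 204.5740451868195, 'world_from_camera': array([[ 0.11946191, -0.74896461,  0.65175215,  1.40862547],
       [ 0.99283354,  0.0922522 , -0.07596777, -0.09876585],
       [-0.0032284 ,  0.65615665,  0.7546178 ,  1.19478228],
       [ 0.        ,  0.        ,  0.        ,  1.        ]])}
side {'fovy': 42.826741792252236, 'cx': 287.35003494876014, 'cy': 213.29990288159198, 'world_from_camera': array([[ 0.99790411,  0.03535538, -0.05419763,  0.37729346],
       [-0.06411193,  0.65379184, -0.75395351, -1.11226897],
       [ 0.00877766,  0.75584802,  0.65468827,  1.04623337],
       [ 0.        ,  0.        ,  0.        ,  1.        ]])}
wrist {'fovy': 63.78879901601864, 'cx': 281.9584328414275, 'cy': 210.27295576510863, 'world_from_camera': array([[ 0.33565882,  0.90319545,  0.26752782,  0.29568919],
       [-0.94198286,  0.32219874,  0.09410767, -0.58383322],
       [-0.00119951, -0.2835947 ,  0.95894349,  0.38258034],
       [ 0.        ,  0.        ,  0.        ,  1.        ]])}
```

View pics/scene0.png

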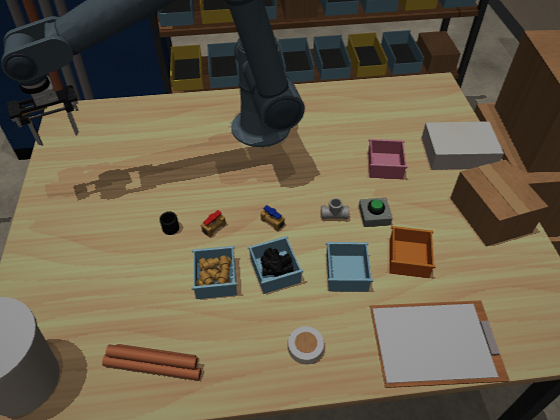

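View pics/side0.png

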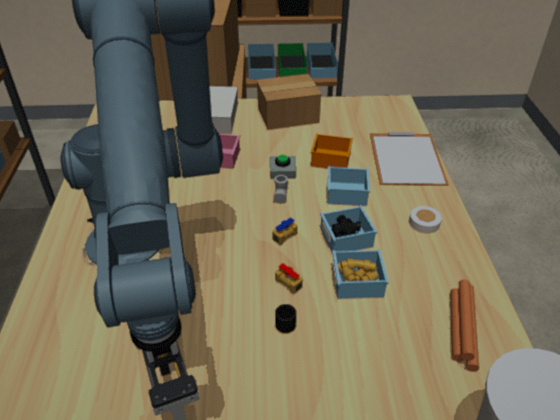

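View pics/wrist0.png

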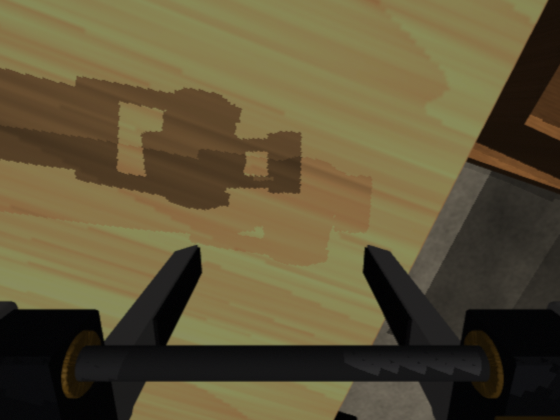

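The scene view shows the red-handled valve at about (213,222), with a blue one at (273,216). The empty pale-blue bin is at (348,267), and the look-alikes are brass (215,271), black (275,265), orange (411,251) and pink (387,158). The green button is at (376,206). In the side view the red handle is at (289,271), the empty bin at (347,186) and the button at (283,160). I choose the red wing handle, the pale-blue empty bin and the green button.

```bash
cat > h.py <<'E'
import numpy as np,cv2
def f(im): return im["pixels"].shape[0]/2/np.tan(np.radians(im["fovy"])/2)
def ray(im,u,v):
    F=f(im);W=im["world_from_camera"]
    d=W[:3,:3]@np.array([(u-im["cx"])/F,-(v-im["cy"])/F,-1]);return W[:3,3],d/np.linalg.norm(d)
def plane(im,u,v,z):
    o,d=ray(im,u,v);return o+d*(z-o[2])/d[2]
def tri(*obs):
    A=np.zeros((3,3));b=np.zeros(3);R=[ray(*o) for o in obs]
    for o,d in R:
        P=np.eye(3)-np.outer(d,d);A+=P;b+=P@o
    p=np.linalg.solve(A,b);return p,[1000*np.linalg.norm(np.cross(p-o,d)) for o,d in R]
def proj(im,p):
    W=im["world_from_camera"];c=W[:3,:3].T@(np.asarray(p)-W[:3,3]);F=f(im)
    return im["cx"]+F*c[0]/-c[2],im["cy"]-F*c[1]/-c[2]
def blobs(im,lo,hi,amin=20):
    h=cv2.cvtColor(im["pixels"],cv2.COLOR_BGR2HSV);m=cv2.inRange(h,np.array(lo),np.array(hi))
    n,l,s,c=cv2.connectedComponentsWithStats(m)
    return [(tuple(np.round(c[i],1)),s[i].tolist()) for i in range(1,n) if s[i][4]>=amin]
E
python3 - <<'E'
import pickle,cv2,numpy as np
from h import *
d=pickle.load(open("im0.pkl","rb"))
for n in("scene","side"):
    im=d[n]
    print(n,"red",blobs(im,(0,200,110),(4,255,255)),blobs(im,(175,200,110),(180,255,255)))
    print("green",blobs(im,(50,120,60),(75,255,255)))
    print("blueH",blobs(im,(112,180,80),(128,255,255)))
    print("pale",blobs(im,(95,50,60),(110,190,255),150))
S,D=d["scene"]["pixels"],d["side"]["pixels"]
a=np.hstack([cv2.resize(S[195:300,180:405],None,fx=3,fy=3,interpolation=2)])
cv2.imwrite("pics/cs.png",a)
cv2.imwrite("pics/cd.png",cv2.resize(D[140:345,255:400],None,fx=2.9,fy=2.9,interpolation=2))
E
```

```text
scene red [((np.float64(211.8), np.float64(217.0)), [204, 211, 17, 14, 79])] []
green [((np.float64(376.5), np.float64(203.8)), [371, 200, 12, 9, 86])]
blueH [((np.float64(272.0), np.float64(211.3)), [264, 206, 17, 12, 78])]
pale [((np.float64(60.3), np.float64(23.4)), [2, 0, 125, 59, 1717]), ((np.float64(327.0), np.float64(42.3)), [314, 35, 27, 16, 244]), ((np.float64(291.8), np.float64(44.4)), [279, 38, 28, 16, 300]), ((np.float64(221.5), np.float64(49.5)), [208, 43, 28, 14, 280]), ((np.float64(406.7), np.float64(67.6)), [393, 62, 29, 12, 240]), ((np.float64(335.2), np.float64(72.8)), [321, 67, 29, 12, 280]), ((np.float64(298.3), np.float64(78.5)), [285, 70, 29, 27, 327]), ((np.float64(223.8), np.float64(81.2)), [210, 75, 29, 13, 282]), ((np.float64(240.0), np.float64(129.3)), [232, 115, 32, 26, 219]), ((np.float64(274.4), np.float64(265.5)), [248, 236, 55, 57, 1095]), ((np.float64(347.5), np.float64(266.6)), [326, 242, 47, 49, 1896]), ((np.float64(214.6), np.float64(273.7)), [192, 246, 45, 53, 1086])]
side red [((np.float64(288.7), np.float64(270.6)), [280, 264, 19, 15, 114])] []
green [((np.float64(288.8), np.float64(49.0)), [278, 44, 25, 12, 174]), ((np.float64(292.1), np.float64(70.8)), [280, 64, 27, 12, 188]), ((np.float64(282.3), np.float64(158.3)), [277, 155, 11, 8, 64])]
blueH [((np.float64(284.1), np.float64(224.2)), [277, 219, 16, 11, 62])]
pale [((np.float64(127.1), np.float64(161.5)), [62, 0, 128, 320, 20421]), ((np.float64(180.7), np.float64(4.6)), [156, 0, 53, 13, 523]), ((np.float64(321.4), np.float64(59.6)), [307, 42, 31, 36, 670]), ((np.float64(261.2), np.float64(60.7)), [248, 44, 28, 35, 624]), ((np.float64(209.9), np.float64(146.4)), [194, 135, 24, 20, 154]), ((np.float64(352.4), np.float64(230.3)), [321, 167, 67, 131, 4246]), ((np.float64(150.7), np.float64(327.3)), [135, 321, 32, 13, 222])]
```

View pics/cs.png

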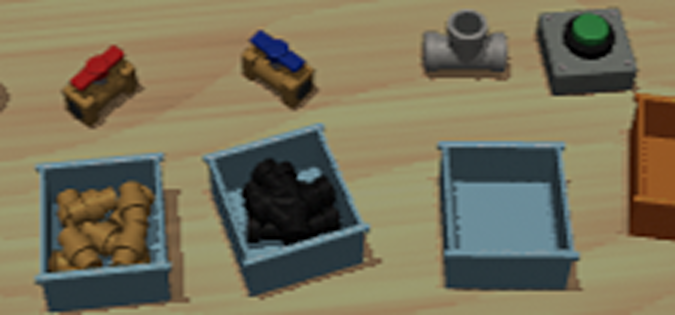

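View pics/cd.png

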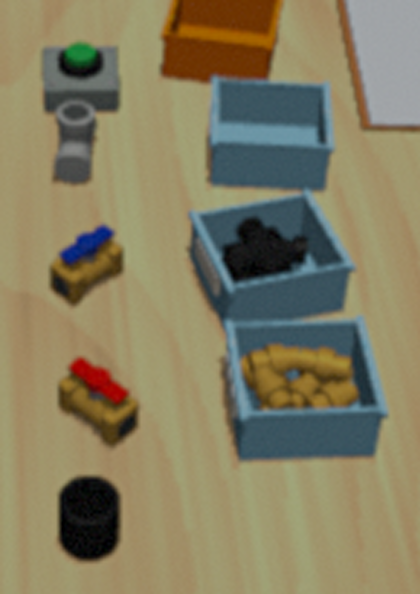

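The crops confirm the choice: one red wing handle, one empty pale-blue bin, and a green button on the grey box. The bin's rim corners are clear in both views.

```bash
python3 - <<'E'
import pickle,numpy as np
from h import *
np.set_printoptions(precision=4,suppress=True)
d=pickle.load(open("im0.pkl","rb"));S,D=d["scene"],d["side"]
for n,a,b in [("red",(211.8,217),(288.7,270.6)),("green",(376.5,203.8),(282.3,158.3)),("blue",(272,211.3),(284.1,224.2))]:
    print(n,*tri((S,*a),(D,*b)))
sc=lambda u,v:(u/3+180-.33,v/3+195-.33)
sd=lambda u,v:(u/2.9+255-.33,v/2.9+140-.33)
def bin(n,c):
    P=[tri((S,*sc(*a)),(D,*sd(*b))) for a,b in c]
    for p in P: print(n,*p)
    Q=np.array([p[0] for p in P]);print(" mean",Q.mean(0),"sides",[np.linalg.norm(Q[i]-Q[i-1]).round(4) for i in range(4)])
bin("empty",[((441,144),(209,143)),((564,144),(212,78)),((576,252),(329,84)),((443,252),(327,150))])
bin("black",[((206,157),(227,303)),((321,127),(192,214)),((367,230),(306,194)),((245,267),(352,267))])
bin("brass",[((38,167),(238,417)),((162,155),(228,320)),((169,263),(366,320)),((44,278),(383,413))])
E
```

```text
red [ 0.4478 -0.1865  0.0524] [np.float64(1.7129415491871567), np.float64(1.712941549187195)]
green [0.459  0.3053 0.0535] [np.float64(2.953060025275839), np.float64(2.9530600252759025)]
blue [ 0.4465 -0.0084  0.0504] [np.float64(2.225676404834853), np.float64(2.2256764048350925)]
empty [0.5834 0.1317 0.0569] [np.float64(0.3818433308647399), np.float64(0.38184333086461764)]
empty [0.5994 0.2447 0.058 ] [np.float64(1.597001978609127), np.float64(1.5970019786094036)]
empty [0.7216 0.2244 0.0623] [np.float64(4.051139367126244), np.float64(4.0511393671259395)]
empty [0.702  0.1114 0.059 ] [np.float64(0.5470259556522065), np.float64(0.5470259556522779)]
 mean [0.6516 0.178  0.0591] sides [np.float64(0.1203), np.float64(0.1141), np.float64(0.124), np.float64(0.1147)]
black [ 0.5705 -0.0906  0.0491] [np.float64(5.101782548832416), np.float64(5.101782548832362)]
black [0.5524 0.0218 0.0583] [np.float64(1.8370479156418922), np.float64(1.837047915642073)]
black [0.6695 0.0483 0.0556] [np.float64(1.2877328875451164), np.float64(1.2877328875454817)]
black [ 0.6949 -0.0632  0.0577] [np.float64(0.08166736446250708), np.float64(0.08166736446242748)]
 mean [ 0.6218 -0.0209  0.0552] sides [np.float64(0.1276), np.float64(0.1142), np.float64(0.1201), np.float64(0.1144)]
brass [ 0.5635 -0.2426  0.0573] [np.float64(0.3700705894861618), np.float64(0.3700705894863029)]
brass [ 0.5683 -0.1287  0.0611] [np.float64(1.3186529052002647), np.float64(1.3186529052002829)]
brass [ 0.6901 -0.1322  0.0618] [np.float64(5.299628547610315), np.float64(5.2996285476100375)]
brass [ 0.6858 -0.2404  0.0555] [np.float64(2.879242609044384), np.float64(2.879242609044252)]
 mean [ 0.627  -0.186   0.0589] sides [np.float64(0.1224), np.float64(0.114), np.float64(0.1219), np.float64(0.1084)]
```

Heights agree with the text: handle 52 mm, rim 59 mm, with bin sides about 120 x 114 mm. The measured points are:
- Valve: (0.448, -0.186)
- Empty bin mouth: (0.652, 0.178)
- Button: (0.459, 0.305)

All are within reach. I'll move to the valve with the gripper closed.

>>> {"method": "arm_command", "body": {"steps": [{"grip":1,"tx":15,"ty":28,"tz":0,"twist":0},{"grip":1,"tx":15,"ty":28,"tz":0,"twist":0},{"grip":1,"tx":15,"ty":28,"tz":0,"twist":0},{"grip":1,"tx":15,"ty":28,"tz":0,"twist":0},{"grip":1,"tx":15,"ty":28,"tz":0,"twist":0}], "grip_force": 10}}

```text
t: 0.65
eef_pos: [0.2939, -0.4709, 0.4043]
tool_rot: [-0.0, 0.985, 0.17, -0.0]
wrist_force: [1.2, 0.1, 1.0]
gripper_width: 0.0571
```

>>> {"method": "arm_command", "body": {"steps": [{"grip":1,"tx":15,"ty":28,"tz":0,"twist":0},{"grip":1,"tx":15,"ty":28,"tz":0,"twist":0},{"grip":1,"tx":15,"ty":28,"tz":0,"twist":0},{"grip":1,"tx":15,"ty":28,"tz":0,"twist":0},{"grip":1,"tx":15,"ty":28,"tz":0,"twist":0}]}}

```text
t: 1.15
eef_pos: [0.3688, -0.3309, 0.4044]
tool_rot: [-0.0, 0.985, 0.17, -0.0]
wrist_force: [1.2, -0.7, -0.4]
gripper_width: 0.0176
```

>>> {"method": "arm_command", "body": {"steps": [{"grip":1,"tx":15,"ty":28,"tz":0,"twist":0},{"grip":1,"tx":15,"ty":28,"tz":0,"twist":0},{"grip":1,"tx":15,"ty":28,"tz":0,"twist":0},{"grip":1,"tx":0,"ty":0,"tz":0,"twist":0},{"grip":1,"tx":0,"ty":0,"tz":0,"twist":0}]}}

```text
t: 1.65
eef_pos: [0.4135, -0.2479, 0.4045]
tool_rot: [0.0, 0.985, 0.171, -0.0]
wrist_force: [-0.5, 0.7, 0.0]
gripper_width: 0.0006
```

```bash
python3 - <<'E'
from cell import get_image
from h import *
im=get_image("wrist");cv2.imwrite("pics/w1.png",im["pixels"])
for c in blobs(im,(0,200,80),(4,255,255)): print(c,plane(im,*c[0],0.054))
E
```

```text
((np.float64(233.2), np.float64(141.7)), [202, 123, 62, 38, 1116]) [ 0.44774814 -0.18555624  0.054     ]
```

View pics/w1.png

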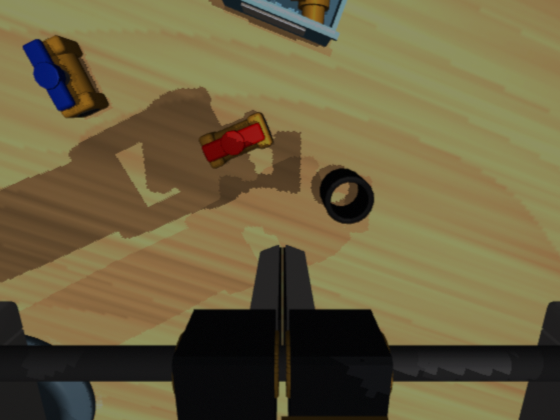

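The wrist view shows the red handle at (233,142), which gives (0.448, -0.186) and agrees with the triangulation. Next I go over it, descend to TCP z 0.285 and dwell.

>>> {"method": "arm_command", "body": {"steps": [{"grip":1,"tx":17,"ty":31,"tz":0,"twist":0},{"grip":1,"tx":17,"ty":31,"tz":-20,"twist":0},{"grip":1,"tx":0,"ty":0,"tz":-30,"twist":0},{"grip":1,"tx":0,"ty":0,"tz":-30,"twist":0},{"grip":1,"tx":0,"ty":0,"tz":-20,"twist":0}]}}

```text
t: 2.2
eef_pos: [0.4467, -0.1868, 0.3025]
tool_rot: [-0.001, 0.985, 0.17, -0.001]
wrist_force: [0.4, -0.4, -0.2]
gripper_width: 0.0006
```

>>> {"method": "arm_command", "body": {"steps": [{"grip":1,"tx":0,"ty":0,"tz":-10,"twist":0},{"grip":1,"tx":0,"ty":0,"tz":-8,"twist":0},{"grip":1,"tx":0,"ty":0,"tz":0,"twist":0},{"grip":1,"tx":0,"ty":0,"tz":0,"twist":0},{"grip":1,"tx":0,"ty":0,"tz":0,"twist":0}]}}

```text
t: 2.7
eef_pos: [0.4478, -0.1866, 0.2878]
tool_rot: [0.001, 0.985, 0.17, 0.001]
wrist_force: [0.1, -0.5, 0.2]
gripper_width: 0.0003
```

```bash
python3 - <<'E'
from cell import get_image,sensors
import cv2
for n in("side","wrist"): cv2.imwrite(f"pics/{n}2.png",get_image(n)["pixels"])
s=cv2.imread("pics/side2.png")[190:350,210:400];cv2.imwrite("pics/side2.png",cv2.resize(s,None,fx=3,fy=3))
print(sensors.read_state()["eef_pos"])
E
```

```text
[ 0.44775363 -0.18639399  0.28754081]
```

View pics/side2.png

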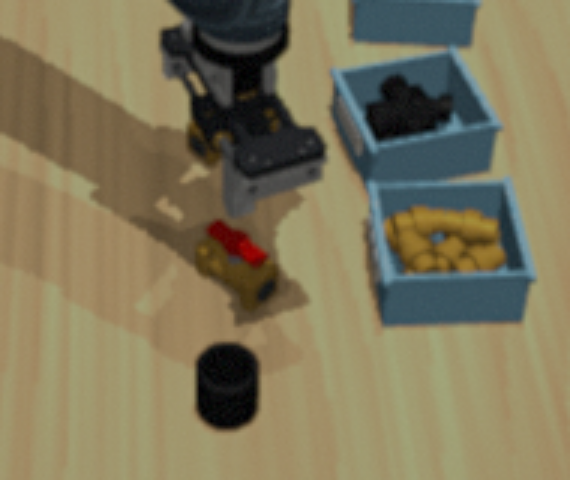

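The crop shows the closed fingertips just above the red handle, with a gap and no contact. I'll dwell for about 2.5 s.

>>> {"method": "arm_command", "body": {"steps": [{"grip":1,"tx":0,"ty":0,"tz":0,"twist":0},{"grip":1,"tx":0,"ty":0,"tz":0,"twist":0},{"grip":1,"tx":0,"ty":0,"tz":0,"twist":0},{"grip":1,"tx":0,"ty":0,"tz":0,"twist":0},{"grip":1,"tx":0,"ty":0,"tz":0,"twist":0}]}}

```text
t: 3.3
eef_pos: [0.4475, -0.1862, 0.2866]
tool_rot: [-0.0, 0.985, 0.171, -0.0]
wrist_force: [0.2, -0.2, -0.3]
gripper_width: 0.0004
```

>>> {"method": "arm_command", "body": {"steps": [{"grip":1,"tx":0,"ty":0,"tz":0,"twist":0},{"grip":1,"tx":0,"ty":0,"tz":0,"twist":0},{"grip":1,"tx":0,"ty":0,"tz":0,"twist":0},{"grip":1,"tx":0,"ty":0,"tz":0,"twist":0},{"grip":1,"tx":0,"ty":0,"tz":0,"twist":0}]}}

```text
t: 3.8
eef_pos: [0.4475, -0.1862, 0.2866]
tool_rot: [-0.0, 0.985, 0.171, -0.0]
wrist_force: [0.2, 0.4, -0.2]
gripper_width: 0.0005
```

>>> {"method": "arm_command", "body": {"steps": [{"grip":1,"tx":0,"ty":0,"tz":0,"twist":0},{"grip":1,"tx":0,"ty":0,"tz":0,"twist":0},{"grip":1,"tx":0,"ty":0,"tz":0,"twist":0},{"grip":1,"tx":0,"ty":0,"tz":0,"twist":0},{"grip":1,"tx":0,"ty":0,"tz":0,"twist":0}]}}

```text
t: 4.3
eef_pos: [0.4475, -0.1862, 0.2866]
tool_rot: [-0.0, 0.985, 0.171, 0.0]
wrist_force: [-0.2, -0.9, -0.7]
gripper_width: 0.0007
```

>>> {"method": "arm_command", "body": {"steps": [{"grip":1,"tx":0,"ty":0,"tz":0,"twist":0},{"grip":1,"tx":0,"ty":0,"tz":0,"twist":0},{"grip":1,"tx":0,"ty":0,"tz":0,"twist":0},{"grip":1,"tx":0,"ty":0,"tz":0,"twist":0},{"grip":1,"tx":0,"ty":0,"tz":0,"twist":0}]}}

```text
t: 4.8
eef_pos: [0.4475, -0.1862, 0.2866]
tool_rot: [-0.0, 0.985, 0.171, -0.0]
wrist_force: [0.2, -0.5, -0.7]
gripper_width: 0.0004
```

>>> {"method": "arm_command", "body": {"steps": [{"grip":1,"tx":0,"ty":0,"tz":0,"twist":0},{"grip":1,"tx":0,"ty":0,"tz":0,"twist":0},{"grip":1,"tx":0,"ty":0,"tz":0,"twist":0},{"grip":1,"tx":0,"ty":0,"tz":0,"twist":0},{"grip":1,"tx":0,"ty":0,"tz":0,"twist":0}]}}

```text
t: 5.3
eef_pos: [0.4475, -0.1862, 0.2867]
tool_rot: [-0.0, 0.985, 0.171, -0.0]
wrist_force: [-0.0, -0.5, -0.0]
gripper_width: 0.0002
```

>>> {"method": "arm_command", "body": {"steps": [{"grip":1,"tx":0,"ty":0,"tz":30,"twist":0},{"grip":1,"tx":0,"ty":0,"tz":35,"twist":0},{"grip":1,"tx":0,"ty":0,"tz":35,"twist":0},{"grip":1,"tx":0,"ty":24,"tz":0,"twist":0},{"grip":1,"tx":0,"ty":30,"tz":0,"twist":0}]}}

```text
t: 5.8
eef_pos: [0.4477, -0.1324, 0.3884]
tool_rot: [0.001, 0.986, 0.169, 0.001]
wrist_force: [-0.4, 0.3, -0.1]
gripper_width: 0.0004
```

>>> {"method": "arm_command", "body": {"steps": [{"grip":1,"tx":0,"ty":30,"tz":0,"twist":0},{"grip":1,"tx":0,"ty":30,"tz":0,"twist":0},{"grip":1,"tx":0,"ty":30,"tz":0,"twist":0},{"grip":1,"tx":0,"ty":30,"tz":0,"twist":0},{"grip":1,"tx":0,"ty":30,"tz":0,"twist":0}]}}

```text
t: 6.3
eef_pos: [0.4473, 0.019, 0.3867]
tool_rot: [0.0, 0.985, 0.171, 0.0]
wrist_force: [0.6, 0.4, -0.0]
gripper_width: 0.0006
```

>>> {"method": "arm_command", "body": {"steps": [{"grip":1,"tx":20,"ty":30,"tz":0,"twist":0},{"grip":1,"tx":20,"ty":30,"tz":0,"twist":0},{"grip":1,"tx":20,"ty":30,"tz":0,"twist":0},{"grip":1,"tx":20,"ty":10,"tz":0,"twist":0},{"grip":1,"tx":0,"ty":0,"tz":0,"twist":0}]}}

```text
t: 6.8
eef_pos: [0.5286, 0.119, 0.3866]
tool_rot: [-0.0, 0.985, 0.172, 0.0]
wrist_force: [-0.7, -0.2, -0.4]
gripper_width: 0.0005
```

```bash
python3 - <<'E'
from cell import get_image,sensors
from h import *
im=get_image("wrist");cv2.imwrite("pics/w3.png",im["pixels"])
for p in [(.6516,.178,.06),(.5834,.1317,.06),(.5994,.2447,.06),(.7216,.2244,.06),(.702,.1114,.06),(.459,.3053,.0535)]: print(p,np.round(proj(im,p)))
print(sensors.read_state()["eef_pos"],sensors.read_state()["t"])
E
```

```text
(0.6516, 0.178, 0.06) [265.  43.]
(0.5834, 0.1317, 0.06) [290. 141.]
(0.5994, 0.2447, 0.06) [171.  77.]
(0.7216, 0.2244, 0.06) [237. -76.]
(0.702, 0.1114, 0.06) [364.   8.]
(0.459, 0.3053, 0.0535) [ 75. 203.]
[0.52776672 0.11822743 0.38634985] 6.85
```

View pics/w3.png

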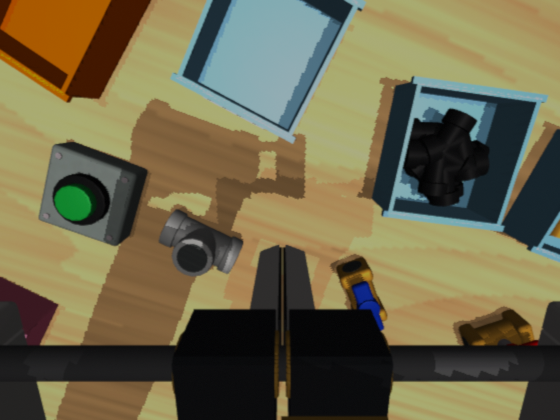

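The wrist view shows the empty bin's near corner at (293,140) and its left corner at (175,77). My predictions were (290,141) and (171,77), so they agree, and the button at (80,200) fits too. Next I go over the bin mouth, descend and dwell.

>>> {"method": "arm_command", "body": {"steps": [{"grip":1,"tx":25,"ty":12,"tz":0,"twist":0},{"grip":1,"tx":25,"ty":12,"tz":0,"twist":0},{"grip":1,"tx":25,"ty":12,"tz":0,"twist":0},{"grip":1,"tx":25,"ty":12,"tz":0,"twist":0},{"grip":1,"tx":24,"ty":12,"tz":0,"twist":0}]}}

```text
t: 7.35
eef_pos: [0.6518, 0.177, 0.3867]
tool_rot: [0.0, 0.985, 0.17, -0.0]
wrist_force: [-0.4, -0.4, 0.8]
gripper_width: 0.0007
```

>>> {"method": "arm_command", "body": {"steps": [{"grip":1,"tx":0,"ty":0,"tz":-30,"twist":0},{"grip":1,"tx":0,"ty":0,"tz":-30,"twist":0},{"grip":1,"tx":0,"ty":0,"tz":-20,"twist":0},{"grip":1,"tx":0,"ty":0,"tz":-17,"twist":0},{"grip":1,"tx":0,"ty":0,"tz":0,"twist":0}]}}

```text
t: 7.85
eef_pos: [0.6503, 0.1769, 0.2869]
tool_rot: [-0.0, 0.985, 0.17, -0.003]
wrist_force: [0.0, 0.2, -0.5]
gripper_width: 0.0007
```

```bash
python3 - <<'E'
from cell import get_image,sensors
import cv2
s=get_image("scene")["pixels"];s=s[160:320,260:440]
t=get_image("side")["pixels"][110:270,260:440]
cv2.imwrite("pics/b4.png",cv2.resize(cv2.hconcat([s,t]),None,fx=2.2,fy=2.2))
print(sensors.read_state()["eef_pos"])
E
```

```text
[0.65153023 0.17734241 0.29035979]
```

View pics/b4.png

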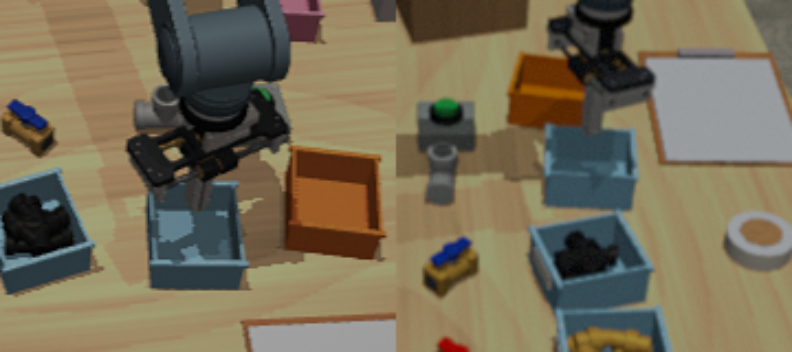

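Both views show the fingertips above the empty bin's mouth. I'll dwell, rise, then go to the button, which is -193 in x and +128 in y.

>>> {"method": "arm_command", "body": {"steps": [{"grip":1,"tx":0,"ty":0,"tz":0,"twist":0},{"grip":1,"tx":0,"ty":0,"tz":0,"twist":0},{"grip":1,"tx":0,"ty":0,"tz":0,"twist":0},{"grip":1,"tx":0,"ty":0,"tz":0,"twist":0},{"grip":1,"tx":0,"ty":0,"tz":0,"twist":0}]}}

```text
t: 8.45
eef_pos: [0.6515, 0.1779, 0.2899]
tool_rot: [0.0, 0.985, 0.171, 0.0]
wrist_force: [-0.9, 0.5, -0.3]
gripper_width: 0.0007
```

>>> {"method": "arm_command", "body": {"steps": [{"grip":1,"tx":0,"ty":0,"tz":0,"twist":0},{"grip":1,"tx":0,"ty":0,"tz":0,"twist":0},{"grip":1,"tx":0,"ty":0,"tz":0,"twist":0},{"grip":1,"tx":0,"ty":0,"tz":0,"twist":0},{"grip":1,"tx":0,"ty":0,"tz":0,"twist":0}]}}

```text
t: 8.95
eef_pos: [0.6515, 0.1778, 0.2896]
tool_rot: [0.0, 0.985, 0.171, -0.0]
wrist_force: [-0.0, -0.6, -0.2]
gripper_width: 0.0006
```

>>> {"method": "arm_command", "body": {"steps": [{"grip":1,"tx":0,"ty":0,"tz":0,"twist":0},{"grip":1,"tx":0,"ty":0,"tz":0,"twist":0},{"grip":1,"tx":0,"ty":0,"tz":0,"twist":0},{"grip":1,"tx":0,"ty":0,"tz":0,"twist":0},{"grip":1,"tx":0,"ty":0,"tz":0,"twist":0}]}}

```text
t: 9.45
eef_pos: [0.6515, 0.1778, 0.2897]
tool_rot: [0.0, 0.985, 0.171, 0.0]
wrist_force: [0.1, 0.6, -0.2]
gripper_width: 0.0002
```

>>> {"method": "arm_command", "body": {"steps": [{"grip":1,"tx":0,"ty":0,"tz":0,"twist":0},{"grip":1,"tx":0,"ty":0,"tz":0,"twist":0},{"grip":1,"tx":0,"ty":0,"tz":0,"twist":0},{"grip":1,"tx":0,"ty":0,"tz":0,"twist":0},{"grip":1,"tx":0,"ty":0,"tz":0,"twist":0}]}}

```text
t: 9.95
eef_pos: [0.6515, 0.1778, 0.2897]
tool_rot: [-0.0, 0.985, 0.171, 0.0]
wrist_force: [-0.9, 0.6, 0.7]
gripper_width: 0.0005
```

>>> {"method": "arm_command", "body": {"steps": [{"grip":1,"tx":0,"ty":0,"tz":0,"twist":0},{"grip":1,"tx":0,"ty":0,"tz":0,"twist":0},{"grip":1,"tx":0,"ty":0,"tz":0,"twist":0},{"grip":1,"tx":0,"ty":0,"tz":0,"twist":0},{"grip":1,"tx":0,"ty":0,"tz":0,"twist":0}]}}

```text
t: 10.45
eef_pos: [0.6515, 0.1778, 0.2897]
tool_rot: [0.0, 0.985, 0.171, -0.0]
wrist_force: [0.6, -0.7, 0.1]
gripper_width: 0.0005
```

>>> {"method": "arm_command", "body": {"steps": [{"grip":1,"tx":0,"ty":0,"tz":30,"twist":0},{"grip":1,"tx":0,"ty":0,"tz":30,"twist":0},{"grip":1,"tx":0,"ty":0,"tz":30,"twist":0},{"grip":1,"tx":-20,"ty":13,"tz":0,"twist":0},{"grip":1,"tx":-20,"ty":13,"tz":0,"twist":0}]}}

```text
t: 10.95
eef_pos: [0.6115, 0.2038, 0.3813]
tool_rot: [-0.0, 0.985, 0.17, 0.002]
wrist_force: [-0.7, 0.1, -0.6]
gripper_width: 0.0002
```

>>> {"method": "arm_command", "body": {"steps": [{"grip":1,"tx":-20,"ty":13,"tz":0,"twist":0},{"grip":1,"tx":-20,"ty":13,"tz":0,"twist":0},{"grip":1,"tx":-20,"ty":13,"tz":0,"twist":0},{"grip":1,"tx":0,"ty":0,"tz":0,"twist":0},{"grip":1,"tx":0,"ty":0,"tz":0,"twist":0}]}}

```text
t: 11.45
eef_pos: [0.5516, 0.2428, 0.3799]
tool_rot: [0.0, 0.985, 0.171, 0.0]
wrist_force: [0.6, -0.6, 0.5]
gripper_width: 0.0004
```

```bash
python3 - <<'E'
from cell import get_image,sensors
from h import *
im=get_image("wrist");cv2.imwrite("pics/w5.png",im["pixels"])
for c in blobs(im,(50,120,40),(75,255,255)): print(c,plane(im,*c[0],0.053))
s=sensors.read_state();print(s["eef_pos"],s["t"])
E
```

```text
((np.float64(189.9), np.float64(266.5)), [173, 251, 35, 32, 905]) [0.45823498 0.30697704 0.053     ]
[0.5519747  0.24252545 0.3799071 ] 11.5
```

View pics/w5.png

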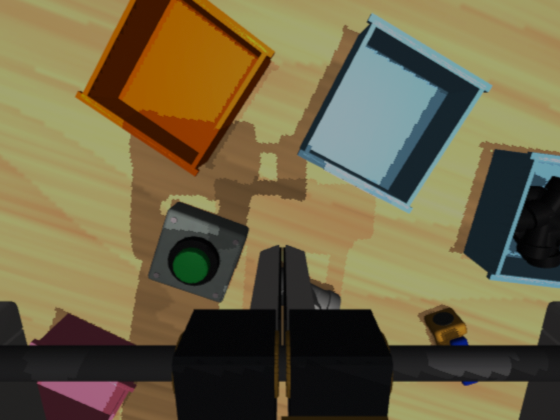

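The wrist view shows the button at (190,266), which gives (0.458, 0.307) and agrees with the first measurement. I'll move over it and come down.

>>> {"method": "arm_command", "body": {"steps": [{"grip":1,"tx":-23,"ty":16,"tz":0,"twist":0},{"grip":1,"tx":-23,"ty":16,"tz":0,"twist":0},{"grip":1,"tx":-23,"ty":16,"tz":0,"twist":0},{"grip":1,"tx":-24,"ty":16,"tz":0,"twist":0},{"grip":1,"tx":0,"ty":0,"tz":-25,"twist":0}]}}

```text
t: 12.0
eef_pos: [0.4585, 0.3082, 0.358]
tool_rot: [-0.001, 0.985, 0.171, 0.004]
wrist_force: [0.0, 0.6, 0.8]
gripper_width: 0.0004
```

>>> {"method": "arm_command", "body": {"steps": [{"grip":1,"tx":0,"ty":0,"tz":-30,"twist":0},{"grip":1,"tx":0,"ty":0,"tz":-30,"twist":0},{"grip":1,"tx":0,"ty":0,"tz":-22,"twist":0},{"grip":1,"tx":0,"ty":0,"tz":0,"twist":0},{"grip":1,"tx":0,"ty":0,"tz":0,"twist":0}]}}

```text
t: 12.5
eef_pos: [0.4594, 0.3065, 0.273]
tool_rot: [0.0, 0.985, 0.17, 0.0]
wrist_force: [-0.1, 0.0, 1.0]
gripper_width: 0.0003
```

```bash
python3 - <<'E'
from cell import get_image,sensors
import cv2
s=get_image("scene")["pixels"];s=s[130:270,300:450]
t=get_image("side")["pixels"][90:230,210:360]
cv2.imwrite("pics/g6.png",cv2.resize(cv2.hconcat([s,t]),None,fx=2.6,fy=2.6))
print(sensors.read_state()["eef_pos"])
E
```

```text
[0.45958129 0.30686954 0.27439609]
```

View pics/g6.png

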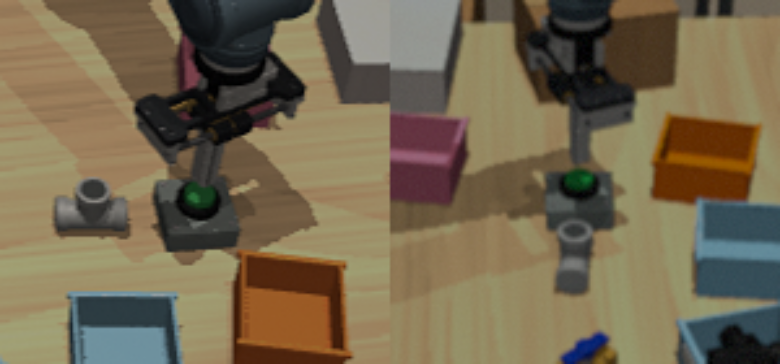

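The fingertips stand just above the green button in both views, at a tip height of about 75 mm. I'll press in small steps.

>>> {"method": "arm_command", "body": {"steps": [{"grip":1,"tx":0,"ty":0,"tz":-5,"twist":0},{"grip":1,"tx":0,"ty":0,"tz":-5,"twist":0},{"grip":1,"tx":0,"ty":0,"tz":-4,"twist":0},{"grip":1,"tx":0,"ty":0,"tz":-2,"twist":0},{"grip":1,"tx":0,"ty":0,"tz":0,"twist":0}]}}

```text
t: 13.1
eef_pos: [0.4583, 0.3068, 0.2564]
tool_rot: [0.0, 0.985, 0.171, -0.0]
wrist_force: [-1.5, -1.4, 1.3]
gripper_width: 0.0005
```

>>> {"method": "arm_command", "body": {"steps": [{"grip":1,"tx":0,"ty":0,"tz":-2,"twist":0},{"grip":1,"tx":0,"ty":0,"tz":-2,"twist":0},{"grip":1,"tx":0,"ty":0,"tz":0,"twist":0},{"grip":1,"tx":0,"ty":0,"tz":0,"twist":0},{"grip":1,"tx":0,"ty":0,"tz":0,"twist":0}]}}

```text
t: 13.6
eef_pos: [0.4585, 0.3069, 0.2528]
tool_rot: [-0.0, 0.985, 0.171, 0.0]
wrist_force: [-2.0, -1.3, 2.9]
gripper_width: 0.0004
```

>>> {"method": "arm_command", "body": {"steps": [{"grip":1,"tx":0,"ty":0,"tz":-2,"twist":0},{"grip":1,"tx":0,"ty":0,"tz":-1,"twist":0},{"grip":1,"tx":0,"ty":0,"tz":0,"twist":0},{"grip":1,"tx":0,"ty":0,"tz":0,"twist":0},{"grip":1,"tx":0,"ty":0,"tz":0,"twist":0}]}}

```text
t: 14.1
eef_pos: [0.4586, 0.3069, 0.2504]
tool_rot: [-0.0, 0.985, 0.171, -0.0]
wrist_force: [-4.1, -0.3, 9.6]
gripper_width: 0.0004
```

>>> {"method": "arm_command", "body": {"steps": [{"grip":1,"tx":0,"ty":0,"tz":-1,"twist":0},{"grip":1,"tx":0,"ty":0,"tz":-1,"twist":0},{"grip":1,"tx":0,"ty":0,"tz":0,"twist":0},{"grip":1,"tx":0,"ty":0,"tz":0,"twist":0},{"grip":1,"tx":0,"ty":0,"tz":0,"twist":0}]}}

```text
t: 14.6
eef_pos: [0.4589, 0.3071, 0.2501]
tool_rot: [0.0, 0.985, 0.171, -0.0]
wrist_force: [-8.9, -3.4, 20.8]
gripper_width: 0.0005
```

The tool stopped at z 0.250 while the force climbed from 10 to 21 N, so the button is at its hard stop. I'll release and retreat.

>>> {"method": "arm_command", "body": {"steps": [{"grip":1,"tx":0,"ty":0,"tz":5,"twist":0},{"grip":1,"tx":0,"ty":0,"tz":15,"twist":0},{"grip":1,"tx":0,"ty":0,"tz":30,"twist":0},{"grip":1,"tx":0,"ty":0,"tz":40,"twist":0},{"grip":1,"tx":0,"ty":0,"tz":40,"twist":0}]}}

```text
t: 15.1
eef_pos: [0.4582, 0.3066, 0.3789]
tool_rot: [0.0, 0.985, 0.17, -0.0]
wrist_force: [0.2, 0.6, -0.4]
gripper_width: 0.0004
```

>>> {"method": "arm_command", "body": {"steps": [{"grip":1,"tx":0,"ty":0,"tz":0,"twist":0},{"grip":1,"tx":0,"ty":0,"tz":0,"twist":0},{"grip":1,"tx":0,"ty":0,"tz":0,"twist":0},{"grip":1,"tx":0,"ty":0,"tz":0,"twist":0},{"grip":1,"tx":0,"ty":0,"tz":0,"twist":0}]}}

```text
t: 15.6
eef_pos: [0.4582, 0.3067, 0.3761]
tool_rot: [0.0, 0.985, 0.171, -0.001]
wrist_force: [1.1, 0.1, 0.6]
gripper_width: 0.0002
```

```bash
python3 - <<'E'
from cell import get_image,sensors
from h import *
for n in("scene","side"):
    im=get_image(n);cv2.imwrite(f"pics/{n}7.png",im["pixels"])
    print(n,blobs(im,(0,200,110),(4,255,255)),blobs(im,(50,120,60),(75,255,255)),blobs(im,(112,180,80),(128,255,255)))
s=sensors.read_state();print(s["eef_pos"],s["wrist_force"],s["t"])
E
```

```text
scene [((np.float64(211.7), np.float64(217.1)), [204, 211, 17, 14, 80])] [((np.float64(376.4), np.float64(204.1)), [372, 200, 11, 8, 55])] [((np.float64(272.1), np.float64(211.5)), [264, 206, 17, 12, 80])]
side [((np.float64(288.7), np.float64(270.6)), [280, 264, 18, 15, 112])] [((np.float64(299.6), np.float64(70.8)), [292, 67, 15, 8, 76]), ((np.float64(281.8), np.float64(157.8)), [277, 155, 11, 7, 46])] [((np.float64(284.3), np.float64(223.9)), [277, 219, 16, 11, 57])]
[0.45837699 0.30675033 0.37673159] [ 0.44328112 -0.03349503 -0.0279542 ] 15.7
```

View pics/side7.png

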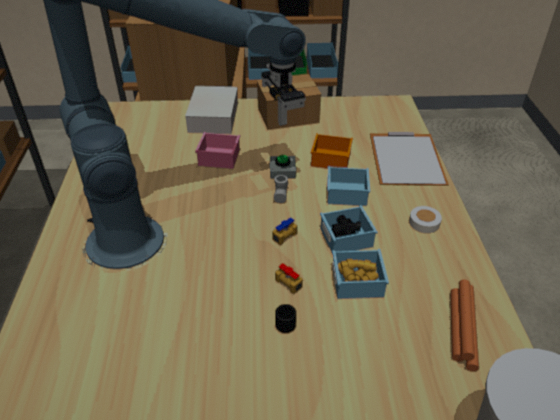

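The side view shows the arm clear above the box. The handles are unmoved at (289,271) and (284,224), and the button is up at (282,158) as at the start.

```bash
python3 -c "
from cell import workorder
print(workorder.hand_in())"
```

```text
the job is handed in; nothing more can be done
None
```

The job is done and handed in at about 15.7 s. The hand-in reports no verdict, so this rests on my own checks.

- **Valve:** with the gripper closed, I pointed at the red handle for about 2.5 s. The fingertips were about 3 cm above it and within about 1 mm sideways of the measured middle.
- **Empty bin:** I pointed at the middle of its mouth the same way, for about 2.5 s and about 3 cm above the rim.
- **Button:** I pressed the green button to its hard stop. The tool stopped moving while the upward force on the tool rose to 21 N, against the 5 N needed. I then released it and drew back.

**Last checks:**
- Both valve handles are within 0.3 pixel of where they started in both views. The coupling and tee look unmoved by eye; I did not measure them.
- The button is back at its starting pixel within half a pixel. The arm's shadow now lies on it, so its green area looks smaller.
- The wrist force is about zero, and none appeared at either dwell.
- The three views agreed within about 2 mm on the valve and the button. Single bin corners disagreed by up to 5 mm between views, but the averaged bin centre and the given sizes fitted.

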